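Rehouse the spice row in reverse order

ROBOT

A 6-joint arm with a two-finger parallel gripper is mounted at the origin on the work surface. World frame = base frame: x ahead of the robot, y to its left, z up, the work surface at z = 0. Lengths are in mm, angles in rad, forces in N, time in s.
With the tool pointing down it reaches from about 350 to 875 mm from the base axis. Payload 4.2 kg.
Tool frame: the origin (TCP) lies midway between the tips of the shut fingers; the grasp point (between the pads) lies 19 mm behind it (arm.tcp_to_grasp is the distance from the TCP to the grasp point, in mm); z points along the fingers, y is the line along which they close (so a half turn about z gives the same grasp; the last joint's range is limited). The gripper opens to 85 mm and grips with 20 to 120 N. Pads are 22 mm wide; open, the fingers measure 114 mm over their backs; the gripper's body (76 mm by 85 mm) begins 54 mm behind the grasp point. The pads swing forward as they close: fully open they stand 13 mm farther back than shut.
Start: joints at [1.382, 0.385, 0.008, 0, -1.194, -0.259], TCP at [270.581, 563.369, 231.312] pointing down, gripper open.
Joint ranges: [-3.14, 3.14], [-1.21, 2.06], [-1.07, 1.41], [-3.16, 2.05], [-2.99, -0.16], [-3.1, 3.1]. Speed limits (rad/s): [2.79, 2.79, 3.14, 3.14, 3.14, 3.14].

INTERFACE

Orientations are given as a unit quaternion [x, y, z, w].
In Python, from bench import arm gives the robot as it stands.
- The arm moves only by the tool arm_command, never from a script. Its argument "rows" is a list of rows, each a list of 2 entries, a list of its own where there are three numbers: the shift along the tool's x, y, z as a fraction of full scale, then the turn, a rotation vector about the tool's x, y, z as a fraction of full scale. In form: [[[x, y, z], [wx, wy, wz]], ...]. A call has 1 to 5 rows; each row is the pose to reach, as a shift and turn from the pose commanded when the call began, along the tool's axes at that moment, turning the shorter way round; what a row does not reach only later rows make up. Full scale, the value 1, is 0.25 m for a shift and 180 degrees for a turn. A row lasts 1/10 s, in which the tool goes at most 50 mm and 8.59 degrees, less where a joint would pass 70% of its speed; a pose out of reach is approached as far as the arm can. A call with a number of a shift or a turn outside -1 to 1 is refused whole. A call with a gripper value outside its range is refused whole. "grip" is the opening, from 0 (shut) to 1 (fully open), set as the call begins (left out, the last holds). The fingers move at their own pace and stop on an object; the grip force is fixed at half the most. Time passes only in rows, so rows that repeat a pose let the fingers close. It gives the time, the measured TCP pose, the force, the opening and the grip force at its end, in the units of the state.
- arm.read_state(): the state, without advancing time (a new reading comes with each control period).
- arm.get_image(name): name is "side" or "top" or "wrist"; returns (picture, depth): 420x560x3 uint8, blue, green, red; 420x560 float32, mm along the optical axis (not along the pixel's ray), 0 where there is no reading.
- arm.camera_info(name): a dict with "fx", "fy", "cx", "cy" (pixels), "extrinsics" (4x4, takes a point from camera to world coordinates). Camera axes: x right, y down, z forward; pixel columns grow to the right and rows downward; lengths in mm; the calibration is good to about 2 mm. A picture is of the moment at which its call begins: read the wrist's pose just before it. camera_info takes no time and is no camera call; for the wrist camera it gives the pose at the moment of the call.
- arm.job_done(): hands the job in; it is judged then, once.
Trained networks look in the newest picture that a camera, given by its name, has taken for a name from the list of things; names that differ only in an ending like _2 or _b are one class to them, and where a whole thing is asked for, a point or a joint stands for the part that bears it (a point fixed in the world has none). Each returns a list of dicts, best first, with "score" (0 to 1); they miss things now and then, are a little off and sometimes report something else, mostly with a low value. They report only what shows in the picture. A call takes as long as a camera call.
- arm.spot_in(camera, query): "position" ([column, row] in pixels, amid what is visible of it).
The state is a dict: "clock": time; "joints": joint angles; "joint_vel": joint speeds; "joint_efforts": joint torques, N m; "position": TCP position; "ee_rot": TCP orientation; "contact_force": force on the tool from outside, world axes, zero at the start; "wrist_torque": the same for the moment, N m; "gripper_width": finger opening in mm; "grasp_force": force on a finger pad.
Only numpy, scipy, OpenCV 4.12 (cv2) and the standard library are available. Lean on these libraries where they do the work, as an engineer would, in place of code of your own. Each camera call takes 0.05 s, during which the arm holds its last target. There are 200 camera calls.

TASK

Move the four spice jars from the dark tray to the raised bamboo rack, one jar standing in each bay, in reverse order: as seen from the robot, the jar that starts farthest left in the tray ends in the rightmost bay, the next one beside it, and so on, so that the one that starts farthest right ends in the leftmost bay. They are glass: keep them upright, and set them down rather than dropping them.

Things in the scene. Friction and masses are not known exactly. Their poses are not given: they have to be found in the camera images.
- jar_tall: The tall round spice jar, 52 mm diameter, 112 mm high with the lid. Glass, black label, solid bamboo lid 18 mm thick of the same outline as the glass: grip it by the lid from above. 0.2 to 0.34 kg. Origin: centre of the underside, z up. Starts on the cork mat of its shape, underside 16 mm up.
- jar_squat: The squat, widest round spice jar, 62 mm diameter, 84 mm high with the lid. Glass, black label, solid bamboo lid 18 mm thick of the same outline as the glass: grip it by the lid from above. 0.2 to 0.34 kg. Origin: centre of the underside, z up. Starts on the cork mat of its shape, underside 16 mm up.
- jar_square: The square spice jar, 50 x 50 mm, 102 mm high with the lid; its flat sides face along its x and y axes. Glass, black label, solid bamboo lid 18 mm thick of the same outline as the glass: grip it by the lid from above. 0.2 to 0.34 kg. Origin: centre of the underside, z up. Starts on the cork mat of its shape, underside 16 mm up.
- jar_hex: The six-sided spice jar, 46 mm across flats, 94 mm high with the lid; the flats face along its x axis and at 60 and 120 degrees from it. Glass, black label, solid bamboo lid 18 mm thick of the same outline as the glass: grip it by the lid from above. 0.2 to 0.34 kg. Origin: centre of the underside, z up. Starts on the cork mat of its shape, underside 16 mm up.
- old_tray: The old rack: low dark-wood tray fixed on the counter, 90 mm deep (x), 350 mm long (y), rim 16 mm high, floor 10 mm up. Holds the four cork mats, a jar on each, in a row along y at +127.5, +42.5, -42.5, -127.5 mm (left to right from the robot). Origin: centre of the underside, at counter height; +x away from the robot, +y to its left, within 0.12 rad. Either rack may be the nearer one.
- new_rack: The new rack: light bamboo riser on legs, fixed, empty at the start, 90 mm deep (x), 345 mm long (y). Four open-topped bays in a row, each 80 x 80 mm inside, centres at x = 0, y = +127.5, +42.5, -42.5, -127.5 mm (left to right from the robot), floor 55 mm above the origin, walls 14 mm high. Origin: centre of its footprint on the counter; +x away from the robot, +y to its left, within 0.12 rad.
- mat_tall: Round 66 mm cork mat, 6 mm thick, fixed in the old tray under the tall jar at the start; its outline stands 7 mm out all round the jar, and it marks which place of the row that jar had. Origin: centre of its underside, z up.
- mat_squat: Round 76 mm cork mat, 6 mm thick, fixed in the old tray under the squat jar at the start; its outline stands 7 mm out all round the jar, and it marks which place of the row that jar had. Origin: centre of its underside, z up.
- mat_square: Square 64 mm cork mat, 6 mm thick, fixed in the old tray under the square jar at the start; its outline stands 7 mm out all round the jar, and it marks which place of the row that jar had. Origin: centre of its underside, z up.
- mat_hex: Six-sided 60 mm (across flats) cork mat, 6 mm thick, fixed in the old tray under the six-sided jar at the start; its outline stands 7 mm out all round the jar, and it marks which place of the row that jar had. Origin: centre of its underside, z up.

How it is judged:
By the outcome, as a careful person would: the job done as asked, in the order asked, and still so for the second after the job is handed in, with the robot touching nothing.
It also fails if it takes over 96 s, if anything falls off the work surface, if the arm or the gripper's body presses on something with over 40 N, if the wrist force passes 120 N, or if a joint passes its speed limit or range.

## Working session

There is one attempt and no reset: what is moved stays moved. The work goes in short steps, Python scripts to look and compute and a tool call to move; the robot and the scene stay as the last step left them, time stands still between calls to the robot, and variables do not carry over. Pictures are saved under pics/ and viewed, at most 14 in all, crops included, and the job is handed in when it is done.

Besides the shell and the picture viewer there is one more tool, called after ">>>" as name(argument=value, ...) on one line, values as JSON. arm_command: Moves the arm, as the interface text tells. Shift numbers are shares of 0.25 m and turn numbers shares of 180 degrees, none past 1 either way. Its arguments: {"type":"object","properties":{"rows":{"type":"array","items":{"type":"array"}},"grip":{"type":"number"}},"required":["rows"]}

```bash
ls; mkdir -p pics; cat > h.py <<'E'
import numpy as np, cv2
from bench import arm
def world(cam,uv,d,info=None):
    i=info or arm.camera_info(cam)
    p=np.array([(uv[0]-i["cx"])/i["fx"]*d,(uv[1]-i["cy"])/i["fy"]*d,d,1])
    return (np.array(i["extrinsics"])@p)[:3]
def cloud(cam,dep):
    i=arm.camera_info(cam);v,u=np.mgrid[:dep.shape[0],:dep.shape[1]]
    P=np.stack([(u-i["cx"])/i["fx"]*dep,(v-i["cy"])/i["fy"]*dep,dep,np.ones_like(dep)],-1)
    return (P@np.array(i["extrinsics"]).T)[...,:3]
E
python3 - <<'E'
from h import *
im,d=arm.get_image("top");cv2.imwrite("pics/top1.png",im);np.save("top1.npy",d)
P=cloud("top",d)
for n in ["jar_tall","jar_squat","jar_square","jar_hex","old_tray","new_rack"]:
    for r in arm.spot_in("top",n)[:2]:
        u,v=map(int,r["position"]);print(n,round(r["score"],2),u,v,P[v,u].round())
im,d=arm.get_image("side");cv2.imwrite("pics/side1.png",im)
s=arm.read_state();print(s)
E
```

```text
pics
jar_tall 0.6 233 123 [649.  58. 129.]
jar_tall 0.54 194 146 [638. 129.  13.]
jar_squat 0.91 290 133 [640. -19. 101.]
jar_square 0.81 350 129 [ 642. -100.  118.]
jar_hex 0.98 175 124 [652. 139. 110.]
old_tray 0.64 259 152 [628.  28.  12.]
new_rack 0.74 279 269 [449.  -2.  54.]
{'clock': 0.4, 'joints': array([ 1.38163896e+00,  3.84807820e-01,  7.69377916e-03, -8.75353983e-05,
       -1.19398587e+00, -2.58619821e-01]), 'joint_vel': array([ 0.00135067, -0.00285998,  0.00120479,  0.00128772,  0.00017697,
       -0.0009633 ]), 'joint_efforts': array([-3.48561662e-04, -3.91588891e+01,  1.88327605e+01,  4.18463409e+00,
       -1.46477840e-03,  1.08845946e-06]), 'position': array([270.51895211, 563.29934994, 231.15306341]), 'ee_rot': array([ 9.75037877e-01, -2.22038540e-01, -3.53991817e-05,  1.53115189e-04]), 'contact_force': array([ 0.41357965, -0.31177479,  0.03284224]), 'wrist_torque': array([-0.01305014, -0.03395774,  0.0139936 ]), 'grasp_force': 0.0, 'gripper_width': 85.86149377336928}
```

View pics/top1.png

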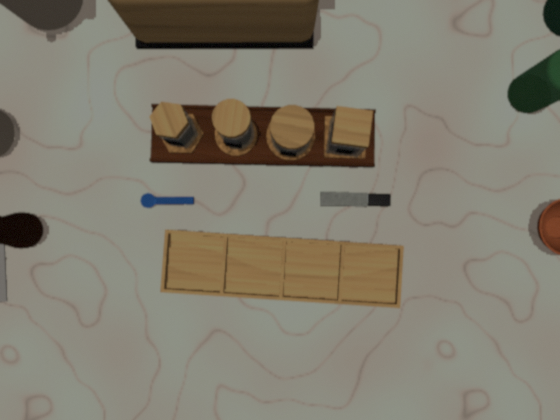

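View pics/side1.png

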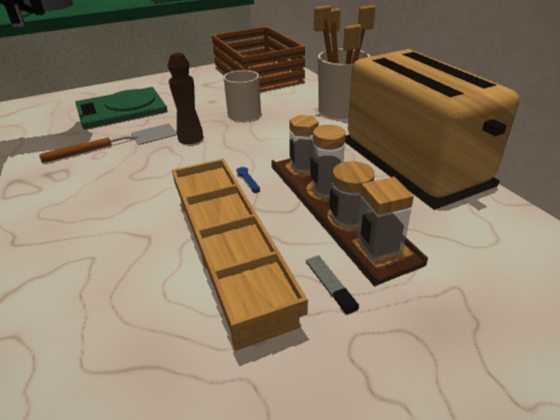

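```bash
python3 - <<'E'
from h import *
d=np.load("top1.npy");P=cloud("top",d)
X,Y,Z=P[...,0],P[...,1],P[...,2]
for n,c,z in [("hex",(652,139),110),("tall",(649,58),128),("squat",(640,-19),100),("square",(642,-100),118)]:
    m=(np.hypot(X-c[0],Y-c[1])<48)&(abs(Z-z)<7)&(d>0)
    q=P[m];r=cv2.minAreaRect(q[:,:2].astype(np.float32));e=cv2.minEnclosingCircle(q[:,:2].astype(np.float32))
    print(n,m.sum(),q.mean(0).round(1),r,e)
m=(d>0)&(Z>45)&(Z<80)&(X<530)&(X>370)&(abs(Y)<240)
q=P[m];print(m.sum(),cv2.minAreaRect(q[:,:2].astype(np.float32)),np.percentile(Z[m],[5,50,95,99]))
m=(d>0)&(Z>6)&(Z<22)&(X<740)&(X>540)&(abs(Y-20)<240)
q=P[m];print(m.sum(),cv2.minAreaRect(q[:,:2].astype(np.float32)),np.percentile(Z[m],[5,50,95,99]))
E
```

```text
hex 1022 [659.1 148.4 110.5] ((659.5697021484375, 148.91749572753906), (52.05636978149414, 46.19735336303711), 21.33760643005371) ((659.56103515625, 148.7498321533203), 26.207210540771484)
tall 1176 [657.2  61.3 128.5] ((657.632080078125, 61.40285873413086), (50.57118606567383, 50.82038116455078), 18.02452278137207) ((657.7630615234375, 61.358821868896484), 25.819704055786133)
squat 1543 [650.5 -20.7 100.5] ((651.1912841796875, -20.868894577026367), (60.19771194458008, 61.2625846862793), 89.6613540649414) ((651.1771850585938, -21.037057876586914), 31.015371322631836)
square 1375 [ 646.6 -102.4  118.4] ((647.2736206054688, -102.74700927734375), (50.20026397705078, 50.71730422973633), 81.88336944580078) ((647.1058959960938, -102.89361572265625), 34.6819953918457)
15080 ((451.19891357421875, -6.2239990234375), (345.52850341796875, 90.36996459960938), 85.6484603881836) [53.22739091 55.70408481 70.03026649 71.30438328]
7739 ((624.5595703125, 18.679763793945312), (161.94924926757812, 389.8441162109375), 0.03191007673740387) [ 7.59412829 11.46683133 18.02245694 19.33071914]
```

The top view shows, left to right: hex (175,124), tall (233,123), squat (290,133) and square (350,129), all agreeing with the networks. The rack is nearer the robot, with its centre at (282,268). The side view shows the toaster standing behind the tray and a pepper mill to the left.

The bays left to right should therefore be square, squat, tall, hex.

```bash
cat >> h.py <<'E'
from scipy.spatial.transform import Rotation as R
def rel(p,yaw=-8):
    "shift (fraction) and turn (fraction) to TCP p with closing line at yaw deg"
    s=arm.read_state();r=R.from_quat(s["ee_rot"])
    a=np.radians(yaw+180);y=np.array([np.cos(a),np.sin(a),0]);z=np.array([0,0,-1.]);t=R.from_matrix(np.c_[np.cross(y,z),y,z])
    return (r.inv().apply(np.array(p)-s["position"])/250).round(3),((r.inv()*t).as_rotvec()/np.pi).round(3)
E
python3 - <<'E'
from h import *
d=np.load("top1.npy");P=cloud("top",d);X,Y,Z=P[...,0],P[...,1],P[...,2]
m=(d>0)&(Z>60)
for x in range(250,800,50):
    for y in range(-250,600,50):
        k=m&(abs(X-x)<25)&(abs(Y-y)<25)
        if k.sum()>5: print((x,y,int(Z[k].max())),end=" ")
k=m&(X>690)&(abs(Y)<250);print("\ntoaster minx",X[k].min(),Y[k].min(),Y[k].max())
c=np.array([451.2,-6.2]);a=-.0759
print([(c+127.5*s*np.array([-np.sin(a),np.cos(a)])).round(1) for s in(1,1/3,-1/3,-1)])
print(rel([659.5,148.9,200]))
E
```

```text
(400, -200, 71) (400, -150, 73) (400, -100, 72) (400, -50, 72) (400, 0, 72) (400, 50, 72) (400, 100, 73) (400, 150, 72) (450, -200, 73) (450, -150, 71) (450, -100, 73) (450, 0, 72) (450, 100, 72) (450, 150, 71) (500, -200, 71) (500, -150, 73) (500, -100, 73) (500, -50, 72) (500, 0, 72) (500, 50, 73) (500, 100, 72) (500, 150, 72) (500, 350, 124) (500, 400, 110) (550, 400, 109) (600, -100, 120) (600, -50, 103) (600, 0, 103) (650, -150, 121) (650, -100, 122) (650, -50, 111) (650, 0, 104) (650, 50, 132) (650, 100, 133) (650, 150, 114) (700, -50, 103) (700, 0, 103) (700, 50, 132) (700, 100, 130) (700, 150, 114) 
toaster minx 794.6288757708845 -57.95147129126249 216.21375497675965
[array([460.9, 120.9]), array([454.4,  36.2]), array([448. , -48.6]), array([ 441.5, -133.3])]
(array([2.12 , 0.82 , 0.125]), array([ 0.   , -0.   ,  0.402]))
```

>>> arm_command(rows=[[[0.93,0.36,0],[0,0,0.402]],[[0.93,0.36,0],[0,0,0.402]],[[0.93,0.36,0],[0,0,0.402]],[[0.93,0.36,0],[0,0,0.402]],[[0.93,0.36,0],[0,0,0.402]]], grip=1)

```text
clock: 0.9
position: [442.2, 380.0, 231.6]
ee_rot: [0.824, -0.566, 0.0, -0.0]
contact_force: [0.3, -0.0, -0.4]
gripper_width: 85.3
grasp_force: 0.0
```

```bash
python3 -c "
from h import *
print(rel([659.5,148.9,190]))"
```

```text
(array([ 1.175, -0.479,  0.166]), array([-0.   ,  0.   ,  0.161]))
```

>>> arm_command(rows=[[[0.9,-0.37,0.05],[0,0,0.16]],[[0.9,-0.37,0.05],[0,0,0.16]],[[0.9,-0.37,0.05],[0,0,0.16]],[[0.9,-0.37,0.05],[0,0,0.16]],[[0.9,-0.37,0.05],[0,0,0.16]]])

```text
clock: 1.4
position: [610.7, 203.8, 218.7]
ee_rot: [-0.659, 0.752, -0.0, 0.0]
contact_force: [-0.6, -0.1, 0.1]
gripper_width: 85.6
grasp_force: 0.0
```

```bash
python3 -c "
from h import *
print(rel([659.5,148.9,180]))"
```

```text
(array([ 0.192, -0.222,  0.155]), array([-0.   ,  0.   ,  0.003]))
```

>>> arm_command(rows=[[[0.19,-0.22,0.15],[0,0,0.002]],[[0.19,-0.22,0.15],[0,0,0.002]],[[0.19,-0.22,0.15],[0,0,0.002]],[[0.19,-0.22,0.15],[0,0,0.002]]])

```text
clock: 1.8
position: [657.8, 150.9, 180.7]
ee_rot: [-0.657, 0.754, 0.0, -0.001]
contact_force: [0.1, -0.5, 0.9]
gripper_width: 85.4
grasp_force: 0.0
```

```bash
python3 - <<'E'
from h import *
im,d=arm.get_image("wrist");cv2.imwrite("pics/w1.png",im)
P=cloud("wrist",d);X,Y,Z=P[...,0],P[...,1],P[...,2]
for n,c,z in [("hex",(659.6,149),110),("tall",(658,61),128)]:
    m=(np.hypot(X-c[0],Y-c[1])<48)&(abs(Z-z)<5)&(d>0)
    q=P[m].astype(np.float32)
    if len(q)>20: print(n,len(q),q.mean(0),cv2.minAreaRect(q[:,:2]))
print(arm.read_state()["position"],rel([659.5,148.9,78]))
E
```

```text
Traceback (most recent call last):
cv2.error: OpenCV(4.12.0) /io/opencv/modules/imgproc/src/convhull.cpp:143: error: (-215:Assertion failed) total >= 0 && (depth == CV_32F || depth == CV_32S) in function 'convexHull'
```

View pics/w1.png

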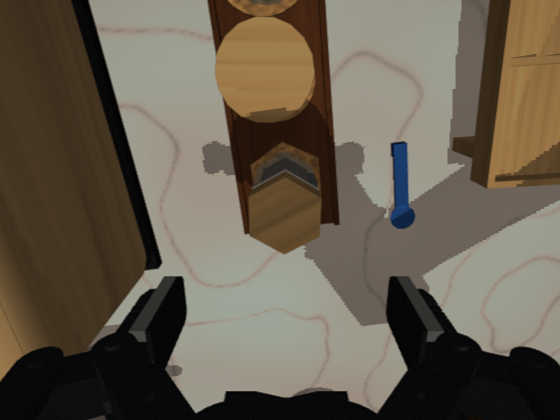

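The wrist view shows the hex lid at (285,212). Its flats face the two fingers, and it sits centred between them (finger midline at about column 287).

```bash
python3 - <<'E'
from h import *
im,d=arm.get_image("wrist")
P=cloud("wrist",d);X,Y,Z=P[...,0],P[...,1],P[...,2]
for n,c,z in [("hex",(659.6,149),110),("tall",(658,61),128)]:
    m=(np.hypot(X-c[0],Y-c[1])<48)&(abs(Z-z)<5)&(d>0)
    q=np.ascontiguousarray(P[m][:,:2]).astype(np.float32)
    if len(q)>20: print(n,len(q),q.mean(0),cv2.minAreaRect(q))
print(arm.read_state()["position"],rel([659.5,148.9,78]))
E
```

```text
hex 4291 [657.85223 146.68549] ((657.9527587890625, 148.05776977539062), (52.81647491455078, 46.05235290527344), 82.23829650878906)
tall 8181 [656.0836   59.92351] ((656.2290649414062, 60.52360916137695), (51.003746032714844, 51.1524772644043), 82.12213134765625)
[657.67650558 152.43536185 182.27369844] (array([ 0.013, -0.009,  0.417]), array([-0.   ,  0.   ,  0.002]))
```

>>> arm_command(rows=[[[0.01,-0.004,0.12],[0,0,0]],[[0.01,-0.004,0.24],[0,0,0]],[[0.01,-0.004,0.34],[0,0,0]],[[0.01,-0.004,0.415],[0,0,0]],[[0.01,-0.004,0.415],[0,0,0]]])

```text
clock: 2.4
position: [656.2, 149.8, 75.6]
ee_rot: [-0.658, 0.753, 0.001, -0.002]
contact_force: [-0.9, 0.7, -0.4]
gripper_width: 85.5
grasp_force: 0.0
```

>>> arm_command(rows=[[[0,0,0],[0,0,0]],[[0,0,0],[0,0,0]],[[0,0,0],[0,0,0]],[[0,0,0],[0,0,0]],[[0,0,0],[0,0,0]]], grip=0)

```text
clock: 2.9
position: [659.3, 149.6, 79.8]
ee_rot: [-0.658, 0.753, -0.001, 0.002]
contact_force: [-2.0, 1.2, 6.1]
gripper_width: 45.1
grasp_force: 62.5
```

>>> arm_command(rows=[[[0,0,-0.04],[0,0,0]],[[0,0,-0.16],[0,0,0]],[[0,0,-0.32],[0,0,0]],[[0,0,-0.48],[0,0,0]],[[0,0,-0.6],[0,0,0]]])

```text
clock: 3.4
position: [658.5, 148.7, 230.3]
ee_rot: [-0.657, 0.754, -0.0, 0.001]
contact_force: [0.7, -0.1, -2.3]
gripper_width: 45.1
grasp_force: 61.9
```

```bash
python3 - <<'E'
from h import *
s=arm.read_state();print(s["position"],s["gripper_width"],s["contact_force"]);print(rel([441.5,-133.3,228]))
E
```

```text
[658.50062592 148.72455231 230.29916428] 45.068017926486775 [ 0.67039987 -0.07437326 -2.34108045]
(array([1.235, 0.707, 0.007]), array([-0.001,  0.   ,  0.001]))
```

>>> arm_command(rows=[[[0.08,0.05,0],[0,0,0]],[[0.22,0.13,0],[0,0,0]],[[0.38,0.22,0],[0,0,0]],[[0.54,0.31,0],[0,0,0]],[[0.7,0.4,0],[0,0,0]]])

```text
clock: 3.9
position: [533.6, -12.3, 227.2]
ee_rot: [-0.657, 0.754, 0.0, -0.001]
contact_force: [-0.0, -0.3, -1.7]
gripper_width: 44.7
grasp_force: 62.2
```

>>> arm_command(rows=[[[0.16,0.09,0],[0,0,0]],[[0.32,0.18,0],[0,0,0]],[[0.46,0.26,0],[0,0,0]],[[0.535,0.305,0],[0,0,0]],[[0.535,0.305,0],[0,0,0]]])

```text
clock: 4.4
position: [439.1, -134.8, 227.5]
ee_rot: [-0.656, 0.755, 0.001, -0.0]
contact_force: [0.1, 0.1, -3.1]
gripper_width: 44.9
grasp_force: 62.2
```

```bash
python3 - <<'E'
from h import *
for _ in range(3):
    s=arm.read_state();print(s["position"],s["gripper_width"],s["contact_force"]);print(rel([441.5,-133.3,228])); 
    im,d=arm.get_image("wrist")
cv2.imwrite("pics/w2.png",im)
E
```

```text
[ 439.12727533 -134.78472629  227.54923306] 44.874982141063036 [ 0.14524941  0.10763711 -3.13339165]
(array([-0.007, -0.009, -0.002]), array([ 0.,  0., -0.]))
[ 440.59868845 -134.00569303  227.71254031] 45.20239560127712 [-0.03703544  0.5154885  -2.62327479]
(array([-0.003, -0.003, -0.001]), array([0., 0., 0.]))
[ 441.50585803 -133.39003207  227.72558462] 45.35193303294879 [ 0.34077789  0.88451984 -2.9624019 ]
(array([-0.   ,  0.   , -0.001]), array([-0.   ,  0.   ,  0.001]))
```

View pics/w2.png

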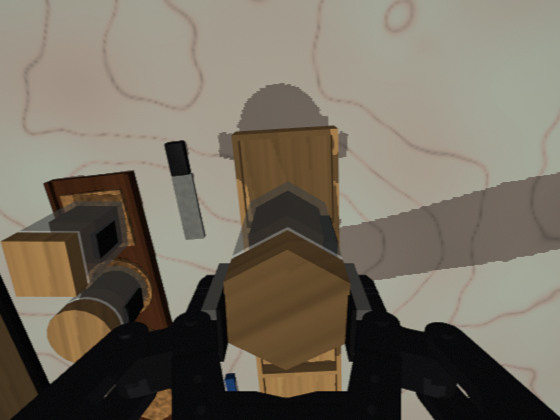

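The hex jar is held upright at (287,300), above the end bay of the rack. It needs to go down 150 − 39 = 111 mm.

>>> arm_command(rows=[[[0,0,0.12],[0,0,0]],[[0,0,0.24],[0,0,0]],[[0,0,0.34],[0,0,0]],[[0,0,0.4],[0,0,0]],[[0,0,0.43],[0,0,0]]])

```text
clock: 5.05
position: [441.6, -132.4, 118.7]
ee_rot: [-0.658, 0.753, 0.001, -0.002]
contact_force: [-18.0, 5.9, 56.9]
gripper_width: 45.1
grasp_force: 69.8
```

>>> arm_command(rows=[[[0,0,0.004],[0,0,0]],[[0,0,0.008],[0,0,0]],[[0,0,0.012],[0,0,0]],[[0,0,0.014],[0,0,0]],[[0,0,0.014],[0,0,0]]])

```text
clock: 5.55
position: [442.9, -132.7, 118.8]
ee_rot: [-0.658, 0.753, -0.001, 0.001]
contact_force: [-3.2, 3.0, 10.6]
gripper_width: 44.9
grasp_force: 63.7
```

>>> arm_command(rows=[[[0,0,0],[0,0,0]],[[0,0,0],[0,0,0]],[[0,0,0],[0,0,0]],[[0,0,0],[0,0,0]],[[0,0,0],[0,0,0]]], grip=1)

```text
clock: 6.05
position: [442.0, -133.1, 116.5]
ee_rot: [-0.657, 0.754, 0.0, -0.0]
contact_force: [-1.1, 0.3, -0.4]
gripper_width: 85.6
grasp_force: 0.0
```

>>> arm_command(rows=[[[0,0,-0.04],[0,0,0]],[[0,0,-0.16],[0,0,0]],[[0,0,-0.32],[0,0,0]],[[0,0,-0.44],[0,0,0]],[[0,0,-0.444],[0,0,0]]])

```text
clock: 6.55
position: [444.7, -133.4, 232.9]
ee_rot: [-0.658, 0.753, -0.004, 0.004]
contact_force: [-0.4, 0.1, 0.6]
gripper_width: 85.5
grasp_force: 0.0
```

```bash
cat >> h.py <<'E'
def lid(cam,c,z):
    im,d=arm.get_image(cam);P=cloud(cam,d)
    m=(np.hypot(P[...,0]-c[0],P[...,1]-c[1])<46)&(abs(P[...,2]-z)<6)&(d>0)
    q=np.ascontiguousarray(P[m])
    if len(q)<30: return im,None
    r=cv2.minAreaRect(q[:,:2].astype(np.float32))
    return im,(len(q),q.mean(0).round(1),np.round(r[0],1),np.round(r[1],1),round(r[2],1),q[:,2].std().round(2))
E
python3 - <<'E'
from h import *
im,r=lid("top",(441,-133),149);print(r)
cv2.imwrite("pics/s2.png",arm.get_image("side")[0])
print(arm.read_state()["position"],rel([657,60.8,200]))
E
```

```text
(434, array([ 456.3, -130.7,  149.1]), array([ 457.9, -129.6]), array([21.2, 45.6]), 3.7, np.float64(1.39))
[ 442.10472183 -133.01711522  228.67691549] (array([-0.885, -0.746,  0.117]), array([-0.001,  0.   ,  0.001]))
```

View pics/s2.png

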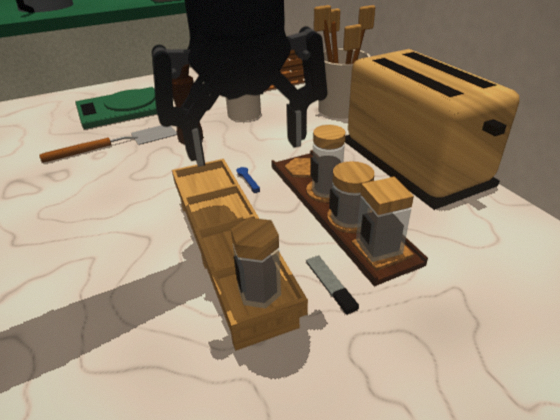

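The hex jar stands upright in the right-hand bay (side view, 256,265). The tall jar is next.

>>> arm_command(rows=[[[-0.12,-0.1,0],[0,0,0]],[[-0.26,-0.22,0],[0,0,0]],[[-0.41,-0.345,0],[0,0,0]],[[-0.56,-0.47,0],[0,0,0]],[[-0.7,-0.59,0],[0,0,0]]])

```text
clock: 7.15
position: [612.3, 21.7, 225.9]
ee_rot: [-0.658, 0.753, 0.001, -0.001]
contact_force: [0.2, -2.0, 0.5]
gripper_width: 85.2
grasp_force: 0.0
```

>>> arm_command(rows=[[[-0.12,-0.1,0.06],[0,0,0]],[[-0.185,-0.156,0.15],[0,0,0]],[[-0.185,-0.156,0.15],[0,0,0]],[[-0.185,-0.156,0.15],[0,0,0]]])

```text
clock: 7.55
position: [655.7, 60.6, 187.8]
ee_rot: [-0.658, 0.753, 0.001, -0.002]
contact_force: [0.1, 0.3, 0.9]
gripper_width: 85.3
grasp_force: 0.0
```

```bash
python3 - <<'E'
from h import *
im,r=lid("wrist",(657,61),128);print(r)
for i in range(2):
  im,r=lid("top",(657,61),128);print(r)
  print(arm.read_state()["position"],rel([657,61,95.5]))
E
```

```text
(5255, array([656.6,  57.8, 130.7]), array([656.8,  59.5]), array([51.6, 51. ]), 70.2, np.float64(1.26))
(625, array([654.2,  51.8, 128.5]), array([654.9,  55.3]), array([37.3, 50.7]), 60.0, np.float64(1.39))
[656.29011389  60.15351976 190.46786419] (array([-0.004, -0.002,  0.38 ]), array([-0.   , -0.   ,  0.001]))
(623, array([654.2,  51.8, 128.4]), array([652.2,  56.9]), array([36.7, 51.5]), 38.2, np.float64(1.45))
[656.41822376  60.08517019 191.09253192] (array([-0.004, -0.001,  0.382]), array([-0.   ,  0.   ,  0.001]))
```

>>> arm_command(rows=[[[0,0,0.12],[0,0,0]],[[0,0,0.24],[0,0,0]],[[0,0,0.33],[0,0,0]],[[0,0,0.38],[0,0,0]],[[0,0,0.38],[0,0,0]]])

```text
clock: 8.2
position: [655.6, 60.1, 94.2]
ee_rot: [-0.657, 0.754, 0.001, -0.001]
contact_force: [0.6, 0.4, -1.2]
gripper_width: 85.2
grasp_force: 0.0
```

>>> arm_command(rows=[[[0,0,0],[0,0,0]],[[0,0,0],[0,0,0]],[[0,0,0],[0,0,0]],[[0,0,0],[0,0,0]],[[0,0,0],[0,0,0]]], grip=0)

```text
clock: 8.7
position: [657.7, 61.1, 97.3]
ee_rot: [-0.658, 0.753, -0.001, 0.001]
contact_force: [-0.9, -0.5, 7.0]
gripper_width: 50.7
grasp_force: 62.6
```

>>> arm_command(rows=[[[0,0,-0.04],[0,0,0]],[[0,0,-0.16],[0,0,0]],[[0,0,-0.32],[0,0,0]],[[0,0,-0.48],[0,0,0]],[[0,0,-0.6],[0,0,0]]])

```text
clock: 9.2
position: [656.9, 60.9, 248.0]
ee_rot: [-0.657, 0.753, -0.001, 0.001]
contact_force: [1.6, -0.3, -2.0]
gripper_width: 50.6
grasp_force: 62.8
```

```bash
python3 - <<'E'
from h import *
arm.get_image("top");arm.get_image("top")
s=arm.read_state();print(s["position"],s["gripper_width"],s["contact_force"]);print(rel([448,-48.6,245.5]))
E
```

```text
[658.94297384  61.15292895 251.23186933] 50.698213786933245 [-0.24254021  0.8771501  -1.16970108]
(array([0.549, 0.777, 0.013]), array([-0.003,  0.001,  0.001]))
```

>>> arm_command(rows=[[[0.05,0.07,0],[0,0,0]],[[0.13,0.19,0],[0,0,0]],[[0.23,0.33,0],[0,0,0]],[[0.33,0.47,0],[0,0,0]],[[0.43,0.61,0],[0,0,0]]])

```text
clock: 9.8
position: [488.4, -25.7, 243.5]
ee_rot: [-0.657, 0.754, 0.001, -0.001]
contact_force: [0.0, -0.3, -1.4]
gripper_width: 50.6
grasp_force: 63.1
```

>>> arm_command(rows=[[[0.08,0.11,0],[0,0,0]],[[0.115,0.158,0],[0,0,0]],[[0.115,0.158,0],[0,0,0]],[[0.115,0.158,0],[0,0,0]],[[0.115,0.158,0],[0,0,0]]])

```text
clock: 10.3
position: [448.9, -47.6, 244.7]
ee_rot: [-0.658, 0.753, 0.0, -0.0]
contact_force: [1.0, -0.8, -2.6]
gripper_width: 50.7
grasp_force: 63.1
```

```bash
python3 - <<'E'
from h import *
arm.get_image("top")
for _ in range(2):
  arm.get_image("top");s=arm.read_state();print(s["position"],s["gripper_width"],s["contact_force"],rel([448,-48.6,134.5]))
E
```

```text
[448.78094749 -47.64559852 244.60439835] 50.40176272009677 [-0.0215445   0.22734789 -2.03611253] (array([0.004, 0.002, 0.44 ]), array([ 0.   , -0.   ,  0.001]))
[448.66929942 -47.71738131 244.6239077 ] 50.628562195323646 [ 0.34265138  0.62456677 -1.71135532] (array([0.004, 0.002, 0.44 ]), array([ 0.   , -0.   ,  0.001]))
```

>>> arm_command(rows=[[[0,0,0.12],[0,0,0]],[[0,0,0.24],[0,0,0]],[[0,0,0.34],[0,0,0]],[[0,0,0.39],[0,0,0]],[[0,0,0.41],[0,0,0]]])

```text
clock: 10.95
position: [447.5, -48.1, 140.8]
ee_rot: [-0.658, 0.753, 0.001, -0.002]
contact_force: [0.3, 0.1, -1.6]
gripper_width: 50.3
grasp_force: 63.2
```

>>> arm_command(rows=[[[0,0,0.004],[0,0,0]],[[0,0,0.01],[0,0,0]],[[0,0,0.016],[0,0,0]],[[0,0,0.022],[0,0,0]],[[0,0,0.026],[0,0,0]]])

```text
clock: 11.45
position: [448.1, -48.1, 136.4]
ee_rot: [-0.657, 0.754, -0.0, 0.0]
contact_force: [0.5, -0.3, -1.8]
gripper_width: 50.3
grasp_force: 63.2
```

>>> arm_command(rows=[[[0,0,0.002],[0,0,0]],[[0,0,0.004],[0,0,0]],[[0,0,0.006],[0,0,0]],[[0,0,0.006],[0,0,0]],[[0,0,0.006],[0,0,0]]])

```text
clock: 11.95
position: [448.2, -48.2, 136.2]
ee_rot: [-0.658, 0.753, -0.0, 0.0]
contact_force: [-4.1, 1.8, 8.7]
gripper_width: 50.2
grasp_force: 64.3
```

Contact is gentle, so I release and retreat.

>>> arm_command(rows=[[[0,0,0],[0,0,0]],[[0,0,0],[0,0,0]],[[0,0,0],[0,0,0]],[[0,0,0],[0,0,0]],[[0,0,0],[0,0,0]]], grip=1)

```text
clock: 12.45
position: [448.0, -48.1, 134.4]
ee_rot: [-0.657, 0.753, 0.0, -0.0]
contact_force: [-0.1, -0.7, 0.6]
gripper_width: 84.9
grasp_force: 0.0
```

>>> arm_command(rows=[[[0,0,-0.04],[0,0,0]],[[0,0,-0.16],[0,0,0]],[[0,0,-0.3],[0,0,0]],[[0,0,-0.39],[0,0,0]],[[0,0,-0.4],[0,0,0]]])

```text
clock: 12.95
position: [450.0, -48.0, 238.6]
ee_rot: [-0.658, 0.753, -0.002, 0.003]
contact_force: [-0.1, -0.2, 0.9]
gripper_width: 85.4
grasp_force: 0.0
```

```bash
python3 - <<'E'
from h import *
arm.get_image("top");arm.get_image("top")
print(arm.read_state()["position"],rel([650.5,-21,200]))
E
```

```text
[448.06853226 -47.99916267 235.33663719] (array([-0.217, -0.787,  0.143]), array([-0.001,  0.   ,  0.001]))
```

>>> arm_command(rows=[[[-0.03,-0.1,0],[0,0,0]],[[-0.07,-0.26,0],[0,0,0]],[[-0.12,-0.44,0],[0,0,0]],[[-0.17,-0.62,0.02],[0,0,0]],[[-0.215,-0.78,0.1],[0,0,0]]])

```text
clock: 13.55
position: [651.1, -21.1, 209.6]
ee_rot: [-0.658, 0.753, -0.001, 0.001]
contact_force: [1.1, 0.4, 0.9]
gripper_width: 85.2
grasp_force: 0.0
```

>>> arm_command(rows=[[[0,0,0.08],[0,0,0]],[[0,0,0.12],[0,0,0]],[[0,0,0.12],[0,0,0]],[[0,0,0.12],[0,0,0]]])

```text
clock: 13.95
position: [648.1, -21.5, 180.2]
ee_rot: [-0.658, 0.753, -0.0, -0.0]
contact_force: [-1.0, 0.4, -0.3]
gripper_width: 85.4
grasp_force: 0.0
```

```bash
python3 - <<'E'
from h import *
im,r=lid("wrist",(650.5,-21),100);print(r);arm.get_image("top")
for i in range(2):
  print(arm.read_state()["position"],rel([650.5,-21,66]));arm.get_image("top")
E
```

```text
(6298, array([649.8, -24.2, 102. ]), array([650.1, -22.5]), array([61.2, 61.5]), 17.4, np.float64(1.02))
[648.62878888 -21.35662167 181.48960759] (array([-0.002, -0.006,  0.462]), array([-0.001,  0.   ,  0.001]))
[648.66515029 -21.2963199  181.54496741] (array([-0.002, -0.006,  0.462]), array([-0.001,  0.   ,  0.001]))
```

>>> arm_command(rows=[[[0,-0.006,0.12],[0,0,0]],[[0,-0.006,0.26],[0,0,0]],[[0,-0.006,0.39],[0,0,0]],[[0,-0.006,0.46],[0,0,0]],[[0,-0.006,0.46],[0,0,0]]])

```text
clock: 14.65
position: [648.1, -21.8, 62.3]
ee_rot: [-0.657, 0.754, 0.001, -0.002]
contact_force: [-0.9, 0.1, -0.1]
gripper_width: 85.3
grasp_force: 0.0
```

>>> arm_command(rows=[[[0,0,0],[0,0,0]],[[0,0,0],[0,0,0]],[[0,0,0],[0,0,0]],[[0,0,0],[0,0,0]],[[0,0,0],[0,0,0]]], grip=0)

```text
clock: 15.15
position: [651.3, -21.3, 67.1]
ee_rot: [-0.658, 0.753, -0.001, 0.002]
contact_force: [-1.6, 1.1, 6.2]
gripper_width: 60.7
grasp_force: 65.9
```

>>> arm_command(rows=[[[0,0,-0.04],[0,0,0]],[[0,0,-0.16],[0,0,0]],[[0,0,-0.32],[0,0,0]],[[0,0,-0.48],[0,0,0]],[[0,0,-0.6],[0,0,0]]])

```text
clock: 15.65
position: [650.1, -21.5, 217.3]
ee_rot: [-0.657, 0.754, -0.001, 0.001]
contact_force: [1.0, -0.0, -2.7]
gripper_width: 60.0
grasp_force: 66.0
```

```bash
python3 - <<'E'
from h import *
arm.get_image("top");arm.get_image("top");arm.get_image("top")
s=arm.read_state();print(s["position"],s["gripper_width"],s["contact_force"]);print(rel([454.4,36.2,216]))
E
```

```text
[650.63335708 -21.25482039 216.96500731] 60.710591243744055 [ 0.69785621 -0.03139189 -3.98637317]
(array([-0.121,  0.809,  0.001]), array([-0.001,  0.001,  0.001]))
```

>>> arm_command(rows=[[[-0.02,0.07,0],[0,0,0]],[[-0.04,0.21,0],[0,0,0]],[[-0.07,0.37,0],[0,0,0]],[[-0.09,0.53,0],[0,0,0]],[[-0.11,0.67,0],[0,0,0]]])

```text
clock: 16.3
position: [484.1, 28.2, 211.9]
ee_rot: [-0.657, 0.754, 0.002, -0.002]
contact_force: [-0.2, 0.9, -2.1]
gripper_width: 60.7
grasp_force: 66.4
```

>>> arm_command(rows=[[[-0.005,0.09,0],[0,0,0]],[[-0.01,0.135,0],[0,0,0]],[[-0.01,0.135,0],[0,0,0]],[[-0.01,0.135,0],[0,0,0]],[[-0.01,0.135,0],[0,0,0]]])

```text
clock: 16.8
position: [455.5, 35.5, 214.2]
ee_rot: [-0.657, 0.754, 0.0, -0.0]
contact_force: [0.3, 0.1, -3.1]
gripper_width: 60.5
grasp_force: 66.4
```

```bash
python3 - <<'E'
from h import *
arm.get_image("top");arm.get_image("top")
s=arm.read_state();print(s["position"],s["gripper_width"],s["contact_force"],rel([454.4,36.2,105]))
E
```

```text
[455.36552934  35.40595369 214.13370505] 60.63749255356622 [ 0.21754685 -0.4658724  -3.31761259] (array([-0.003,  0.004,  0.437]), array([ 0.   , -0.   ,  0.001]))
```

>>> arm_command(rows=[[[-0.003,0.004,0.12],[0,0,0]],[[-0.003,0.004,0.24],[0,0,0]],[[-0.003,0.004,0.34],[0,0,0]],[[-0.003,0.004,0.39],[0,0,0]],[[-0.003,0.004,0.41],[0,0,0]]])

```text
clock: 17.4
position: [453.4, 35.9, 110.4]
ee_rot: [-0.657, 0.754, 0.001, -0.002]
contact_force: [0.0, 0.1, -2.1]
gripper_width: 60.6
grasp_force: 66.4
```

>>> arm_command(rows=[[[0,0,0.004],[0,0,0]],[[0,0,0.01],[0,0,0]],[[0,0,0.016],[0,0,0]],[[0,0,0.022],[0,0,0]],[[0,0,0.026],[0,0,0]]])

```text
clock: 17.9
position: [454.0, 36.5, 106.2]
ee_rot: [-0.658, 0.753, -0.0, 0.0]
contact_force: [-3.0, 1.2, 7.4]
gripper_width: 60.1
grasp_force: 67.2
```

>>> arm_command(rows=[[[0,0,0.002],[0,0,0]],[[0,0,0.004],[0,0,0]],[[0,0,0.006],[0,0,0]],[[0,0,0.006],[0,0,0]],[[0,0,0.006],[0,0,0]]])

```text
clock: 18.4
position: [454.0, 36.5, 106.1]
ee_rot: [-0.658, 0.753, -0.0, 0.0]
contact_force: [-6.0, 0.7, 12.2]
gripper_width: 60.6
grasp_force: 67.8
```

>>> arm_command(rows=[[[0,0,0],[0,0,0]],[[0,0,0],[0,0,0]],[[0,0,0],[0,0,0]],[[0,0,0],[0,0,0]],[[0,0,0],[0,0,0]]], grip=1)

```text
clock: 18.9
position: [453.8, 36.4, 103.9]
ee_rot: [-0.657, 0.753, -0.0, -0.0]
contact_force: [-0.1, 1.5, -0.4]
gripper_width: 85.3
grasp_force: 0.0
```

>>> arm_command(rows=[[[0,0,-0.04],[0,0,0]],[[0,0,-0.16],[0,0,0]],[[0,0,-0.32],[0,0,0]],[[0,0,-0.45],[0,0,0]],[[0,0,-0.48],[0,0,0]]])

```text
clock: 19.4
position: [455.9, 37.0, 228.9]
ee_rot: [-0.658, 0.753, -0.002, 0.004]
contact_force: [0.1, 0.0, 0.4]
gripper_width: 85.6
grasp_force: 0.0
```

```bash
python3 - <<'E'
from h import *
arm.get_image("top");arm.get_image("top")
print(arm.read_state()["position"],rel([647,-102.8,185]))
E
```

```text
[454.34741766  36.65468117 225.83675346] (array([ 0.449, -0.839,  0.165]), array([-0.001,  0.001,  0.001]))
```

>>> arm_command(rows=[[[0.06,-0.1,0],[0,0,0]],[[0.14,-0.27,0],[0,0,0]],[[0.23,-0.44,0],[0,0,0]],[[0.32,-0.6,0],[0,0,0]],[[0.41,-0.76,0.04],[0,0,0]]])

```text
clock: 20.0
position: [629.4, -92.3, 213.2]
ee_rot: [-0.657, 0.753, 0.0, -0.0]
contact_force: [0.6, 1.4, 1.1]
gripper_width: 85.1
grasp_force: 0.0
```

>>> arm_command(rows=[[[0.04,-0.08,0.08],[0,0,0]],[[0.04,-0.08,0.12],[0,0,0]],[[0.04,-0.08,0.12],[0,0,0]],[[0.04,-0.08,0.12],[0,0,0]]])

```text
clock: 20.4
position: [645.7, -103.1, 183.6]
ee_rot: [-0.658, 0.753, 0.0, -0.001]
contact_force: [-0.0, -0.5, -0.3]
gripper_width: 85.5
grasp_force: 0.0
```

```bash
python3 - <<'E'
from h import *
im,r=lid("wrist",(647,-102.8),118);print(r);arm.get_image("top")
for i in range(2):
  print(arm.read_state()["position"],rel([646.8,-102.8,85.5]));arm.get_image("top")
E
```

```text
(6085, array([ 645.9, -106.1,  120.2]), array([ 646.2, -104.1]), array([51. , 50.2]), 81.6, np.float64(1.18))
[ 646.37796744 -102.81055688  185.36239586] (array([-0.   , -0.001,  0.399]), array([-0.001,  0.   ,  0.002]))
[ 646.50263584 -102.81867006  185.66129715] (array([-0.   , -0.   ,  0.401]), array([-0.001,  0.   ,  0.002]))
```

>>> arm_command(rows=[[[0,0,0.12],[0,0,0]],[[0,0,0.24],[0,0,0]],[[0,0,0.34],[0,0,0]],[[0,0,0.4],[0,0,0]],[[0,0,0.4],[0,0,0]]])

```text
clock: 21.1
position: [644.9, -103.1, 82.3]
ee_rot: [-0.658, 0.753, 0.001, -0.002]
contact_force: [-0.3, 0.5, -0.4]
gripper_width: 85.7
grasp_force: 0.0
```

>>> arm_command(rows=[[[0,0,0],[0,0,0]],[[0,0,0],[0,0,0]],[[0,0,0],[0,0,0]],[[0,0,0],[0,0,0]],[[0,0,0],[0,0,0]]], grip=0)

```text
clock: 21.6
position: [647.2, -103.5, 86.1]
ee_rot: [-0.658, 0.753, -0.001, 0.001]
contact_force: [-2.2, 1.8, 6.4]
gripper_width: 49.5
grasp_force: 62.9
```

>>> arm_command(rows=[[[0,0,-0.04],[0,0,0]],[[0,0,-0.18],[0,0,0]],[[0,0,-0.36],[0,0,0]],[[0,0,-0.54],[0,0,0]],[[0,0,-0.68],[0,0,0]]])

```text
clock: 22.1
position: [646.7, -103.6, 257.1]
ee_rot: [-0.657, 0.754, -0.001, 0.001]
contact_force: [1.5, -0.3, -2.9]
gripper_width: 49.1
grasp_force: 63.0
```

```bash
python3 - <<'E'
from h import *
arm.get_image("top");arm.get_image("top");arm.get_image("top")
s=arm.read_state();print(s["position"],s["gripper_width"],s["contact_force"]);print(rel([460.9,120.9,255]))
E
```

```text
[ 647.55637036 -103.47834195  257.37445588] 49.20886900352791 [ 0.49051738  0.48658336 -2.51957307]
(array([-0.788,  0.862,  0.005]), array([-0.002,  0.001,  0.001]))
```

>>> arm_command(rows=[[[-0.07,0.04,0],[0,0,0]],[[-0.22,0.12,0],[0,0,0]],[[-0.38,0.2,0],[0,0,0]],[[-0.54,0.28,0],[0,0,0]],[[-0.66,0.4,0],[0,0,0]]])

```text
clock: 22.75
position: [568.6, 75.4, 251.3]
ee_rot: [-0.657, 0.754, 0.001, -0.002]
contact_force: [0.3, 0.1, -2.4]
gripper_width: 49.4
grasp_force: 63.2
```

>>> arm_command(rows=[[[-0.08,0.14,0],[0,0,0]],[[-0.12,0.29,0],[0,0,0]],[[-0.127,0.41,0],[0,0,0]],[[-0.127,0.459,0],[0,0,0]],[[-0.127,0.459,0],[0,0,0]]])

```text
clock: 23.25
position: [458.5, 120.3, 253.2]
ee_rot: [-0.658, 0.753, 0.0, -0.001]
contact_force: [0.7, -0.8, -2.5]
gripper_width: 49.1
grasp_force: 63.1
```

```bash
python3 - <<'E'
from h import *
arm.get_image("top");arm.get_image("top");arm.get_image("top")
s=arm.read_state();print(s["position"],s["gripper_width"],s["contact_force"],rel([460.9,120.9,124.5]))
E
```

```text
[461.10530578 120.32943928 253.57644609] 49.14990235019271 [ 0.05870524  0.54228817 -2.24081833] (array([-0.002,  0.001,  0.516]), array([ 0.   , -0.   ,  0.001]))
```

>>> arm_command(rows=[[[0,0,0.14],[0,0,0]],[[0,0,0.28],[0,0,0]],[[0,0,0.41],[0,0,0]],[[0,0,0.47],[0,0,0]],[[0,0,0.49],[0,0,0]]])

```text
clock: 23.9
position: [460.2, 119.4, 129.0]
ee_rot: [-0.657, 0.754, 0.0, -0.003]
contact_force: [0.4, 0.8, -2.7]
gripper_width: 49.2
grasp_force: 63.2
```

>>> arm_command(rows=[[[0,0,0.004],[0,0,0]],[[0,0,0.01],[0,0,0]],[[0,0,0.016],[0,0,0]],[[0,0,0.022],[0,0,0]],[[0,0,0.026],[0,0,0]]])

```text
clock: 24.4
position: [460.6, 120.7, 125.5]
ee_rot: [-0.658, 0.753, -0.0, 0.001]
contact_force: [-0.3, -0.6, -2.6]
gripper_width: 48.8
grasp_force: 63.2
```

>>> arm_command(rows=[[[0,0,0.002],[0,0,0]],[[0,0,0.004],[0,0,0]],[[0,0,0.006],[0,0,0]],[[0,0,0.006],[0,0,0]],[[0,0,0.006],[0,0,0]]])

```text
clock: 24.9
position: [460.6, 120.7, 125.1]
ee_rot: [-0.658, 0.753, -0.0, 0.0]
contact_force: [-4.6, -0.1, 8.4]
gripper_width: 49.1
grasp_force: 64.7
```

>>> arm_command(rows=[[[0,0,0],[0,0,0]],[[0,0,0],[0,0,0]],[[0,0,0],[0,0,0]],[[0,0,0],[0,0,0]],[[0,0,0],[0,0,0]]], grip=1)

```text
clock: 25.4
position: [460.5, 120.5, 123.5]
ee_rot: [-0.657, 0.753, -0.0, -0.0]
contact_force: [-0.3, -0.5, -0.0]
gripper_width: 85.4
grasp_force: 0.0
```

>>> arm_command(rows=[[[0,0,-0.04],[0,0,0]],[[0,0,-0.16],[0,0,0]],[[0,0,-0.32],[0,0,0]],[[0,0,-0.44],[0,0,0]],[[0,0,-0.46],[0,0,0]]])

```text
clock: 25.9
position: [462.6, 121.4, 243.6]
ee_rot: [-0.658, 0.753, -0.001, 0.005]
contact_force: [0.5, 0.5, -1.8]
gripper_width: 85.6
grasp_force: 0.0
```

>>> arm_command(rows=[[[-0.15,0,0],[0,0,0]],[[-0.3,0,0],[0,0,0]],[[-0.45,0,0],[0,0,0]],[[-0.6,0,0],[0,0,0]],[[-0.6,0,0],[0,0,0]]])

```text
clock: 26.4
position: [481.1, 272.5, 237.7]
ee_rot: [-0.659, 0.752, 0.0, -0.0]
contact_force: [0.0, -0.4, 0.4]
gripper_width: 85.5
grasp_force: 0.0
```

```bash
python3 - <<'E'
from h import *
for c,z in [((461,121),157),((454.4,36.2),139),((448,-48.6),167),((441.5,-133.3),149)]:
    im,r=lid("top",c,z);print(r)
cv2.imwrite("pics/top3.png",im);cv2.imwrite("pics/side3.png",arm.get_image("side")[0])
s=arm.read_state();print(s["position"],s["contact_force"],s["clock"])
E
```

```text
(1599, array([460.6, 121.1, 157.3]), array([460.5, 121.5]), array([50.6, 50.2]), 82.1, np.float64(1.21))
(1751, array([454.8,  37. , 139.3]), array([454.8,  37.2]), array([60.1, 59.9]), 89.3, np.float64(1.17))
(1327, array([448.6, -47.5, 167.2]), array([448.4, -47.7]), array([50.7, 50.4]), 44.8, np.float64(1.17))
(1135, array([ 443.7, -133.2,  149.1]), array([ 443.7, -133.3]), array([52.1, 46. ]), 81.3, np.float64(1.29))
[480.51414126 268.09789218 238.54560278] [ 0.3656955  -0.18705392  0.53035397] 26.65
```

View pics/top3.png

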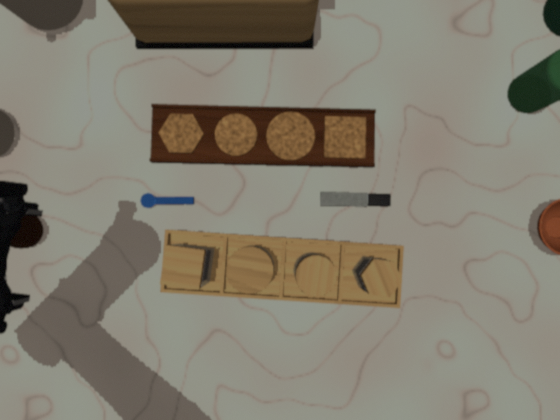

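View pics/side3.png

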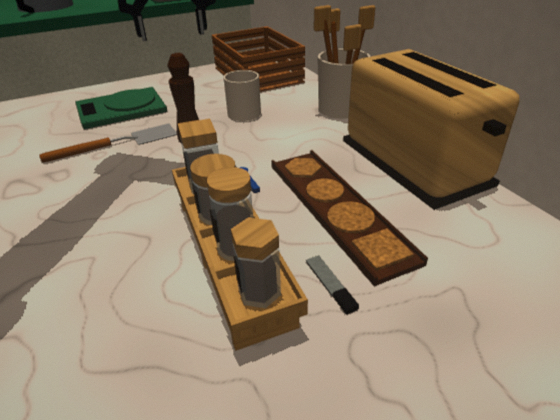

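The rack now holds square (185,267), squat (250,268), tall (315,272) and hex (380,277), left to right. Each stands upright and centred in its bay, at the right lid height. The mats in the tray read hex, tall, squat, square, so the order is reversed as asked.

```bash
python3 -c "
from bench import arm
print(arm.job_done())"
```

```text
the job is handed in; nothing more can be done
None
```

All four jars stand upright in the bamboo rack in reverse order (left to right: square, squat, tall, hex), confirmed in the last pictures, and the job was handed in at about 27 s; the hex jar touched down harder than the others, reading 57 N at the wrist.

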